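# Put the check weights back on their rail in order of size

### The job

Put the four loose check weights back on the wooden storage rail in order of size, each standing upright on the middle of its own black seat: the largest next to the red stud, then smaller and smaller towards the grey stud. Leave the orange block, the dial gauge and the brush where they are.

Things in the scene. Friction and masses are not known exactly. Their poses are not given: they have to be found in the camera images.
- weight_500: largest check weight, silver, 63 mm tall, body diameter 39 mm: an upright cylinder with a shoulder and a knob on top; the straight body takes up a little over half of the height. Origin at the centre of its underside, z up along its axis.
- weight_200: second largest check weight, silver, 48 mm tall, body diameter 30 mm: an upright cylinder with a shoulder and a knob on top; the straight body takes up a little over half of the height. Origin at the centre of its underside, z up along its axis.
- weight_100: second smallest check weight, brass-coloured, 39 mm tall, body diameter 24 mm: an upright cylinder with a shoulder and a knob on top; the straight body takes up a little over half of the height. Origin at the centre of its underside, z up along its axis.
- weight_50: smallest check weight, brass-coloured, 31 mm tall, body diameter 19 mm: an upright cylinder with a shoulder and a knob on top; the straight body takes up a little over half of the height. Origin at the centre of its underside, z up along its axis.
- rail: Fixed wooden storage rail on the bench, a flat bar 60 mm (its x) by 300 mm (its y), top 14 mm above the bench, with four round black seats of 46 mm diameter, flush with its top. Origin on the bench under the middle of the rail; seat centres at y = -90, -30, +30 and +90 mm on its centre line (x = 0).
- red_stud: Fixed red stud, 20 mm diameter, 16 mm tall, standing on the rail's centre line at one end (y = +135 or -135 mm of the rail; which one varies). Origin at the centre of its underside, on the rail's top. The seat centres lie 45, 105, 165 and 225 mm from its axis.
- grey_stud: The same stud in grey, at the opposite end of the rail. Origin at the centre of its underside.
- block_orange: Bystander: loose orange fixture block 30 x 40 x 22 mm on the bench among the weights. Origin at the centre of its underside.
- dial_gauge: Bystander: loose round white dial gauge with a stem, 107 x 60 x 22 mm, lying behind the rail. Origin at the centre of its underside.
- esd_brush: Bystander: loose slim black brush, 28 x 173 x 9 mm, lying at the front of the bench. Origin at the centre of its underside.

How it is judged (in metres and radians):
At the end, for the whole second after the job is handed in: Counting from the red stud, the seats hold the largest, second largest, second smallest and smallest weight, each within 12 mm of its seat's centre along the rail and across it, upright within 0.1 rad on the rail's top, released and at rest (horizontal distance between weight_500 and red_stud between 0.033 and 0.057 m and x of weight_500 in the frame of rail between -0.012 and 0.012 m and z of weight_500 in the frame of rail between 0.01 and 0.018 m and angle between each of weight_500, weight_200, weight_100, weight_50's own z axis and vertical below 0.1 rad and linear speed of each of weight_500, weight_200, weight_100, weight_50 below 0.01 m/s and contact force between each of weight_500, weight_200, weight_100, weight_50 and the fingers below 0.1 N and horizontal distance between weight_200 and red_stud between 0.093 and 0.117 m and x of weight_200 in the frame of rail between -0.012 and 0.012 m and z of weight_200 in the frame of rail between 0.01 and 0.018 m and horizontal distance between weight_100 and red_stud between 0.153 and 0.177 m and x of weight_100 in the frame of rail between -0.012 and 0.012 m and z of weight_100 in the frame of rail between 0.01 and 0.018 m and horizontal distance between weight_50 and red_stud between 0.213 and 0.237 m and x of weight_50 in the frame of rail between -0.012 and 0.012 m and z of weight_50 in the frame of rail between 0.01 and 0.018 m); the robot touches nothing.
It fails at once if the orange block is moved by more than 20 mm (distance of block_orange from where it was at the start of the episode above 0.02 m).
It fails at once if the dial gauge is moved by more than 20 mm (distance of dial_gauge from where it was at the start of the episode above 0.02 m).
It fails at once if the brush is moved by more than 20 mm (distance of esd_brush from where it was at the start of the episode above 0.02 m).
It also fails if it takes over 104 s, if anything falls off the work surface, if the arm or the gripper's body presses on something with over 40 N, if the wrist force passes 120 N, or if a joint passes its speed limit or range.

### The arm

A 7-joint arm with a two-finger parallel gripper is mounted at the origin on a cart in front of the work surface, level with it; the furniture and walls round the work are solid. World frame = base frame: x ahead of the robot, y to its left, z up, the work surface at z = 0. Lengths are in mm, angles in rad, forces in N, time in s.
With the tool pointing down it reaches from about 350 to 900 mm from the base axis. Payload 8.1 kg.
Tool frame: the origin (TCP) lies on the centre line of the jaws, within the pads' length; the fingertips stand 8 mm ahead of it and the grasp point (between the pads) lies 11 mm behind it (arm.tip_extent is the distance from the TCP to the fingertips, in mm); z points along the fingers, x is the direction in which the jaws open and shut, and the axes are right-handed (so a half turn about z gives the same grasp; the last joint's range is limited). The gripper opens to 92 mm and grips with 3 to 60 N. Pads are 19 mm wide; open, the fingers measure 130 mm over their backs; the gripper's body (75 mm by 190 mm) begins 47 mm behind the grasp point.
Start: joints at [-1.358, 0.434, 0.025, 1.573, -0.012, 1.134, -0.075], TCP at [194.138, 594.097, 234.742] pointing down, gripper open.
Joint ranges: [-2.62, 2.62], [-0.44, 2.09], [-1.27, 1.32], [0.08, 2.57], [-1.32, 4.46], [0.12, 2], [-2.74, 2.74]. Speed limits (rad/s): [2.22, 2.22, 3.01, 3.01, 3.14, 3.14, 3.14].

### API

Orientations are given as a unit quaternion [x, y, z, w].
In Python, from cell import arm gives the robot as it stands.
- The arm moves only by the shell command python3 -m jog 'ROWS' [OPENING] [FORCE]. ROWS is a JSON object of lists of equal length, an entry for each row: "dp": the shift along the tool's x, y, z in m, a list of three; "yaw": the turn about the tool's z in degrees. In form: {"dp": [[tx, ty, tz], ...], "yaw": [yaw, ...]}. A call has 1 to 12 rows; each row is the pose to reach, as a shift and turn from the pose measured when the call began, along the tool's axes at that moment; what a row does not reach only later rows make up. A row lasts 1/8 s, in which the tool goes at most 62.5 mm and 10.7 degrees, less where a joint would pass 70% of its speed; a pose out of reach is approached as far as the arm can. A call with a gripper value outside its range is refused whole. OPENING is the closure, from -1 (fully open) to 1 (shut), set as the call begins (- or left out, the last holds). The fingers move at their own pace and stop on an object; FORCE is the grip in N (left out, the last holds). Time passes only in rows, so rows that repeat a pose let the fingers close. It gives the time, the measured TCP pose, the force and the opening at its end, in the units of the state.
- arm.read_state(): the state, without advancing time (a new reading comes with each control period).
- arm.get_image(name): name is "scene" or "top"; returns (picture, depth): 384x512x3 uint8, blue, green, red; 384x512 float32, mm along the optical axis (not along the pixel's ray), 0 where there is no reading.
- arm.get_calibration(name): a dict with "K" (3x3 intrinsics, pixels), "dist" ([k1, k2, p1, p2, k3] as OpenCV has them; the pictures are not rectified), "R" (3x3) and "t" (3): a world point X has camera coordinates R X + t. Camera axes: x right, y down, z forward; pixel columns grow to the right and rows downward; lengths in mm; the calibration is good to about 2 mm. A picture is of the moment at which its call begins. get_calibration takes no time and is no camera call.
- arm.job_done(): hands the job in, once; it reports no verdict.
The state is a dict: "time": time; "qpos": joint angles; "qvel": joint speeds; "joint_torque": joint torques, N m; "eef_pos": TCP position; "ee_rot": TCP orientation; "wrist_force": force on the tool from outside, world axes, zero at the start; "torque": the same for the moment, N m; "opening": finger opening in mm.
Only numpy, scipy, OpenCV 4.12 (cv2) and the standard library are available. Lean on these libraries where they do the work, as an engineer would, in place of code of your own. Each camera call takes 0.05 s, during which the arm holds its last target. There are 200 camera calls.

## Working session

There is one attempt and no reset: what is moved stays moved. The work goes in short steps, Python scripts to look and compute and a shell command to move; the robot and the scene stay as the last step left them, time stands still between calls to the robot, and variables do not carry over. Pictures are saved under pics/ and viewed, about 12 in all and at most 16, crops included, and the job is handed in when it is done.

```bash
mkdir -p pics; ls
python3 - <<'E'
from cell import arm
import cv2
s=arm.read_state();print(s['time'],s['eef_pos'],s['ee_rot'],s['opening'],arm.tip_extent)
import pickle
for n in('top','scene'):
    p,d=arm.get_image(n);cv2.imwrite(f'pics/{n}0.png',p);pickle.dump((p,d,arm.get_calibration(n)),open(n+'0.pkl','wb'))
    c=arm.get_calibration(n);print(n,c)
E
```

```text
pics
0.0 [193.97333282 593.60404787 233.94273465] [ 8.09501288e-01  5.87117553e-01 -6.06772847e-04  5.24754354e-04] 91.70686806091335 8.0
top {'K': array([[459.82549406,   0.        , 243.80272221],
       [  0.        , 459.82549406, 187.19102924],
       [  0.        ,   0.        ,   1.        ]]), 'dist': array([-0.09651406,  0.        ,  0.        ,  0.        ,  0.        ]), 'R': array([[ 0.08838793, -0.9960824 ,  0.00272573],
       [-0.97548711, -0.08711338, -0.20207959],
       [ 0.20152537,  0.01520248, -0.97936531]]), 't': array([ -49.95408068,  543.2279957 , 1217.89186225])}
scene {'K': array([[384.79545796,   0.        , 257.18119827],
       [  0.        , 384.79545796, 186.64853267],
       [  0.        ,   0.        ,   1.        ]]), 'dist': array([-0.03594834,  0.        ,  0.        ,  0.        ,  0.        ]), 'R': array([[ 0.60843419, -0.79355179,  0.00913134],
       [-0.38123381, -0.30235351, -0.87363787],
       [ 0.6960378 ,  0.52806998, -0.48649099]]), 't': array([-368.11969761,  262.28611815,  504.19661827])}
```

View pics/top0.png

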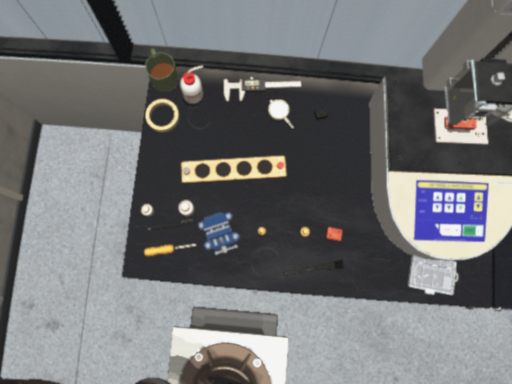

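View pics/scene0.png

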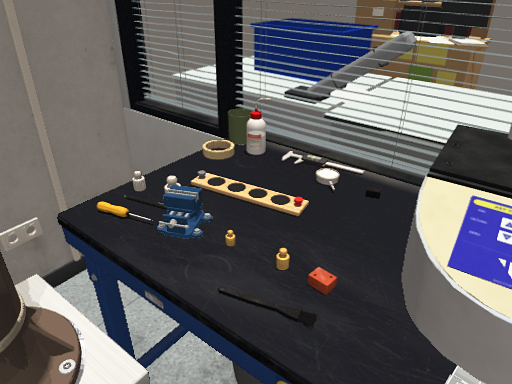

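The top view shows the red stud at about (281,165) and the grey stud at (186,171). The silver weights are at (147,210) and (186,207), the brass ones at (262,231) and (305,231), the orange block at (334,234), and a blue vise at (218,232). The scene view agrees.

```bash
cat > h.py <<'E'
import numpy as np,cv2
def ray(c,uv,z):
    n=cv2.undistortPoints(np.array([[uv]],float),c['K'],c['dist'])[0,0]
    d=c['R'].T@np.array([n[0],n[1],1]);o=-c['R'].T@c['t']
    return o+d*(z-o[2])/d[2]
def cloud(c,d):
    v,u=np.mgrid[0:384,0:512]
    n=cv2.undistortPoints(np.stack([u,v],-1).reshape(-1,1,2).astype(float),c['K'],c['dist']).reshape(384,512,2)
    P=np.dstack([n,np.ones((384,512))])*d[...,None]
    return (P-c['t'])@c['R']
E
python3 - <<'E'
import pickle,numpy as np,cv2
from h import *
p,d,c=pickle.load(open('top0.pkl','rb'))
W=cloud(c,d);p=p.astype(int)
b,g,r=p[...,0],p[...,1],p[...,2]
print('bench z',np.median(W[245:255,230:300,2]), 'rail z',np.median(W[160:166,255:258,2]),W[178,215])
def blob(name,m,roi):
    u0,u1,v0,v1=roi;M=np.zeros(m.shape,np.uint8);M[v0:v1,u0:u1]=m[v0:v1,u0:u1]
    n,l,s,ce=cv2.connectedComponentsWithStats(M);i=1+np.argmax(s[1:,4]);q=l==i
    z=W[q][:,2];print(name,s[i],ce[i].round(1),'z',np.percentile(z,[5,50,95]).round(1),'cloud',np.median(W[q],0).round(1),(W[q].min(0)).round(0),W[q].max(0).round(0))
    return ce[i]
br=(r+g+b)>240
for n,m,roi,h in [('silL',br,(135,160,198,222),25),('silR',br,(175,197,196,219),25),
  ('brL',r-b>40,(250,275,220,242),18),('brR',r-b>40,(294,316,220,242),18),('red',(r-g>70)&(r-b>70),(270,290,155,175),26),('block',(r-g>60),(322,346,222,244),15),
  ('railwood',(r-b>30)&(r-g<70),(175,292,150,188),14),('vise',(b-r>30),(195,245,205,256),30)]:
    uv=blob(n,m,roi);print('   ray',ray(c,uv,h).round(1))
for i,(u,v) in enumerate([(202,171),(223,170),(244,168),(265,166)]):
    M=np.zeros(br.shape,np.uint8);M[v-9:v+10,u-9:u+10]=(r<70)[v-9:v+10,u-9:u+10]
    n,l,s,ce=cv2.connectedComponentsWithStats(M);k=l[v,u];print('seat',s[k],ray(c,ce[k],14).round(1))
I=cv2.imread('pics/top0.png')
cv2.imwrite('pics/crop1.png',cv2.resize(I[150:270,130:350],None,fx=3.6,fy=3.6,interpolation=cv2.INTER_CUBIC))
E
```

```text
bench z 1.0987134669089287 rail z 13.159341371473921 [573.82933432  83.98846666  12.81127916]
silL [140 203  14  13 140] [146.5 209.3] z [-1.1 30.6 49.8] cloud [462.1 263.7  30.6] [289. -21.  -5.] [ 486.  292. 1303.]
   ray [464.  266.7  25. ]
silR [178 199  16  17 216] [185.6 207.3] z [-0.4 41.  65.6] cloud [476.  153.7  41. ] [289. -21.  -3.] [ 508.  184. 1303.]
   ray [479.7 157.1  25. ]
brL [258 227   8   8  55] [261.3 230.4] z [ 0.7 20.8 34.5] cloud [434.  -60.4  20.8] [424. -72.  -1.] [446. -51.  39.]
   ray [434.4 -60.8  18. ]
brR [300 227  10  10  83] [304.6 231.4] z [-1.7 26.3 42.1] cloud [ 440.9 -180.1   26.3] [ 429. -197.   -4.] [ 457. -170.   45.]
   ray [ 442.4 -181.9   18. ]
red [277 162   7   7  37] [280.1 164.7] z [ 27.2  31.2 290.4] cloud [624.3 -98.3  31.2] [ 289. -108.   10.] [ 636.  -21. 1303.]
   ray [626.4 -99.1  26. ]
block [326 227  16  14 168] [334.  233.6] z [ 3.9 22.6 27.5] cloud [ 442.6 -264.6   22.6] [ 427. -287.   -1.] [ 463. -243.   30.]
   ray [ 443.4 -265.6   15. ]
railwood [ 181  155  106   28 1709] [233.  168.9] z [ 0.9 14.2 19.2] cloud [604.1  34.6  14.2] [ 289. -120.   -9.] [ 664.  190. 1303.]
   ray [605.   34.9  14. ]
vise [204 228  36  22 389] [220.5 238.2] z [ 5.  49.  83.6] cloud [401.4  49.3  49. ] [289. -21.  -5.] [ 435.   96. 1303.]
   ray [401.4  50.3  30. ]
seat [196 165  13  12 115] [593.2 123.   14. ]
seat [217 163  13  12 116] [602.7  63.9  14. ]
seat [238 162  12  12 116] [611.4   5.   14. ]
seat [259 161  12  12 115] [620.3 -54.8  14. ]
```

View pics/crop1.png

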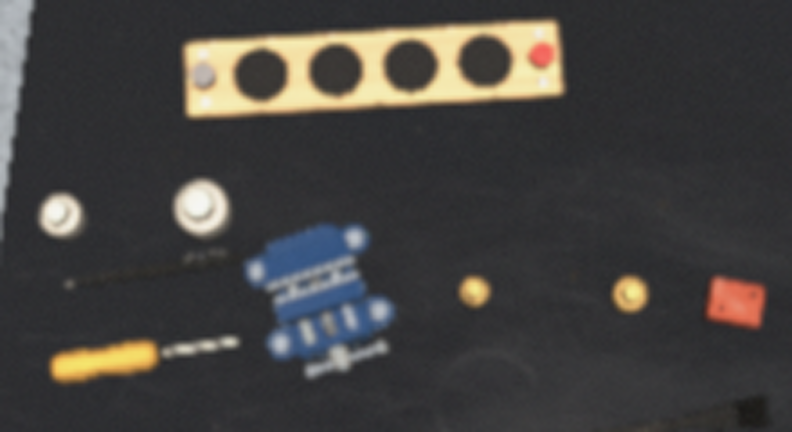

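The crop shows the rail with its seats and both studs. The big silver weight (500) is just up-left of the vise lug, and the small silver (200) is at far left. The smaller brass (50) is left and the larger brass (100) right, beside the orange block. Next I'll check vise clearance around the 500 and refine the axes.

Run:
```python
import pickle,numpy as np
from h import *
for nm in('top','scene'):
    p,d,c=pickle.load(open(nm+'0.pkl','rb'))
    d=cv2.medianBlur(d,3)
    W=cloud(c,d).reshape(-1,3);W=W[d.ravel()>0]
    print(nm,'cam',(-c['R'].T@c['t']).round(0))
    # height map, 10 mm cells
    xs=np.arange(560,370,-12);ys=np.arange(300,-10,-12)
    print('y',ys)
    for x in xs:
        row=[]
        for y in ys:
            s=(abs(W[:,0]-x)<6)&(abs(W[:,1]-y)<6);row.append('%3d'%np.percentile(W[s,2],90) if s.any() else ' ..')
        print(x,' '.join(row))
    # upper-part points of each weight
    for n,x,y,z0,h in[('500',477,155,45,63),('200',463,265,34,48),('100',441,-181,27,39),('50',434,-60,21,31)]:
        s=(np.hypot(W[:,0]-x,W[:,1]-y)<30)&(W[:,2]>z0)&(W[:,2]<h+6)
        print(n,s.sum(),np.median(W[s],0).round(1),W[s].min(0).round(0),W[s].max(0).round(0))
```

```text
top cam [ 289.  -21. 1303.]
y [300 288 276 264 252 240 228 216 204 192 180 168 156 144 132 120 108  96
  84  72  60  48  36  24  12   0]
560   2   2   2   1   2   3   1   2   1   2  15  15  15  15  16  12  12   2   1   2   3   2   1   2   1   1
548   2   2   2   2   3   2   2   1   1   1   1   5   2   1   1   1   2   2   2   2   2   1   3   3   2   3
536   1   1   2   2   1   1   1   2   2   2   1   0   1   1   3   1   2   1   2   2   1   1   3   3   2   2
524   2   2   2   2   2   0   1   2   2   2   3   1   2   2   2   1   1   1   2   2   2   1   2   1   1   1
512   1   2   1   2   1   2   2   2   2   2   2   1   1   1   2   1   3   2   1   1   2   0   2   2   1   2
500   0   2   1   1   2   4   1   2   1   0   4  20  38   2   1   2   1   2   3   3   2   2   1   3   2   1
488   2   2   2   1   1   1   0   2   1   2   2  60  64  45   2   0   0   1   1   2   1   1   1   2   2   3
476   2   1  35  31  23   2   1   2   2   1   3  61  65  63  30   2   1   1   2   2   3  13  13   2   1   2
464   3   1  48  49  34   1   1   2   3   1   1  43  62  41   2   2   2   4   8  59  59  60  15   5
[... 2478 characters left out ...]
  80  80   8   1
416   1   1   1   1   3   8   8   7   1   1   1   1   1   1   1   2  ..  80  80  81  80  80  80  78  14   9
404   1   1   1   1   1   1   1   1   0   1   1   1   1   1   1   1   1  ..  81  80  80  78  75  31   9   5
392   1   1   0   1   0   1   0   0   1   1   1   1   1   1   3   1   2  ..  79  77  44  50  50  48   7   1
380   1   1   1   1   0   1   0   1   2   1   1   3   3  11  11   1   1   8  14  11  50  49  47  42  42  41
500 83 [474.9 149.4  59.5] [467. 142.  45.] [489. 164.  64.]
200 51 [462.5 262.   43.9] [456. 257.  34.] [473. 275.  49.]
100 67 [ 441.2 -184.1   36.9] [ 437. -190.   27.] [ 452. -173.   40.]
50 39 [433.8 -63.7  27.4] [430. -67.  21.] [442. -54.  32.]
```

```bash
cat > go.py <<'E'
# go.py x y z angle : tool-frame shift (m) and yaw (deg) to a world TCP target (mm), jaw axis at 'angle' deg
import sys,numpy as np
from scipy.spatial.transform import Rotation as Ro
from cell import arm
s=arm.read_state();R=Ro.from_quat(s['ee_rot']).as_matrix()
a=np.degrees(np.arctan2(R[1,0],R[0,0]))
print('t %.2f'%s['time'],'pos',np.round(s['eef_pos'],1),'ang %.1f'%a,'open %.1f'%s['opening'],'F',np.round(s['wrist_force'],1))
v=list(map(float,sys.argv[1:]))
for i in range(0,len(v),4):
    y=(a-v[i+3]+90)%180-90
    print('dp',np.round(R.T@(np.array(v[i:i+3])-s['eef_pos'])/1000,3),'yaw %.1f'%y)
E
python3 go.py 478 154 150 -8
```

```text
t 0.10 pos [194.  593.7 234. ] ang 71.9 open 91.7 F [ 0.1  0.7 -0.1]
dp [-0.33   0.406  0.085] yaw 79.9
```

```bash
python3 -m jog '{"dp":[[-0.33,0.406,0.085],[-0.33,0.406,0.085],[-0.33,0.406,0.085],[-0.33,0.406,0.085],[-0.33,0.406,0.085],[-0.33,0.406,0.085],[-0.33,0.406,0.085],[-0.33,0.406,0.085],[-0.33,0.406,0.085],[-0.33,0.406,0.085],[-0.33,0.406,0.085],[-0.33,0.406,0.085]],"yaw":[79.9,79.9,79.9,79.9,79.9,79.9,79.9,79.9,79.9,79.9,79.9,79.9]}' -0.3 30; python3 go.py 478 154 21 -8
```

```text
time: 1.6
eef_pos: [476.8, 155.1, 149.6]
ee_rot: [0.998, -0.069, -0.0, 0.0]
wrist_force: [-0.0, 0.2, -0.3]
opening: 59.4
t 1.60 pos [476.8 155.1 149.6] ang -7.9 open 59.4 F [-0.   0.2 -0.3]
dp [0.001 0.001 0.129] yaw 0.1
```

```bash
python3 -m jog '{"dp":[[0.001,0.001,0.03],[0.001,0.001,0.06],[0.001,0.001,0.09],[0.001,0.001,0.11],[0.001,0.001,0.12],[0.001,0.001,0.129],[0.001,0.001,0.129]],"yaw":[0,0,0,0,0,0,0]}' && python3 -m jog '{"dp":[[0,0,0],[0,0,0],[0,0,0],[0,0,0],[0,0,0],[0,0,0]],"yaw":[0,0,0,0,0,0]}' 1 30 && python3 -m jog '{"dp":[[0,0,-0.02],[0,0,-0.05],[0,0,-0.08],[0,0,-0.12],[0,0,-0.12]],"yaw":[0,0,0,0,0]}'
python3 - <<'E'
from cell import arm
import cv2,numpy as np
p,_=arm.get_image('scene');q,_=arm.get_image('top')
cv2.imwrite('pics/g1.png',np.hstack([cv2.resize(p[100:260,80:260],None,fx=2.2,fy=2.2),cv2.resize(q[130:290,130:310],None,fx=2.2,fy=2.2)]))
E
python3 go.py 620 -55 140 8.7
```

```text
time: 2.48
eef_pos: [477.5, 154.2, 20.5]
ee_rot: [0.998, -0.068, -0.0, 0.0]
wrist_force: [0.9, 0.3, 1.2]
opening: 59.7
time: 3.22
eef_pos: [478.3, 154.3, 21.0]
ee_rot: [0.998, -0.068, 0.0, 0.0]
wrist_force: [-0.1, 0.3, 5.8]
opening: 37.4
time: 3.85
eef_pos: [479.1, 154.7, 142.8]
ee_rot: [0.998, -0.068, 0.002, -0.001]
wrist_force: [0.4, -1.0, -5.6]
opening: 37.6
t 3.95 pos [477.3 154.3 140.2] ang -7.8 open 37.2 F [-0.6  0.6 -5.7]
dp [0.17  0.188 0.   ] yaw -16.5
```

View pics/g1.png

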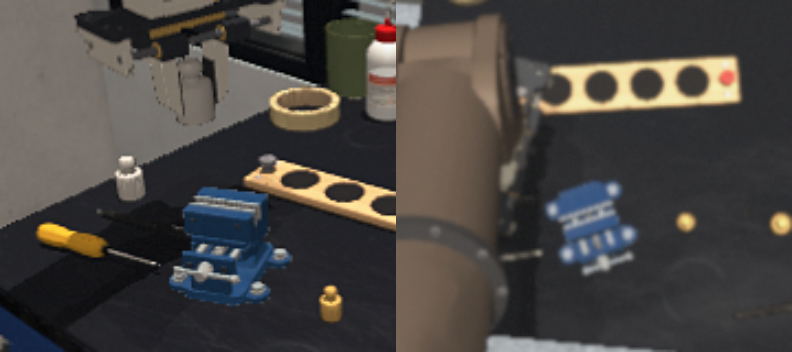

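The 500 is held upright between the jaws (crop around (195,95)), and the rail seats are all free. Now carrying it to the seat next to the red stud.

```bash
python3 -m jog '{"dp":[[0.034,0.037,0],[0.068,0.075,0],[0.102,0.112,0],[0.136,0.15,0],[0.155,0.17,0],[0.17,0.188,0],[0.17,0.188,0],[0.17,0.188,0]],"yaw":[-4,-8,-12,-16.5,-16.5,-16.5,-16.5,-16.5]}'
python3 - <<'E'
from cell import arm
import cv2,numpy as np
p,_=arm.get_image('scene');q,_=arm.get_image('top')
cv2.imwrite('pics/g2.png',np.hstack([cv2.resize(p[90:230,180:330],None,fx=2.6,fy=2.6),cv2.resize(q[110:250,160:310],None,fx=2.6,fy=2.6)]))
E
python3 go.py 620 -55 36 8.7
```

```text
time: 4.95
eef_pos: [618.7, -54.3, 138.4]
ee_rot: [0.997, 0.076, -0.002, -0.0]
wrist_force: [-0.2, 0.5, -5.2]
opening: 37.4
t 5.05 pos [619.2 -53.7 139.2] ang 8.8 open 37.3 F [-0.4 -0.  -4.8]
dp [0.001 0.001 0.103] yaw 0.1
```

View pics/g2.png

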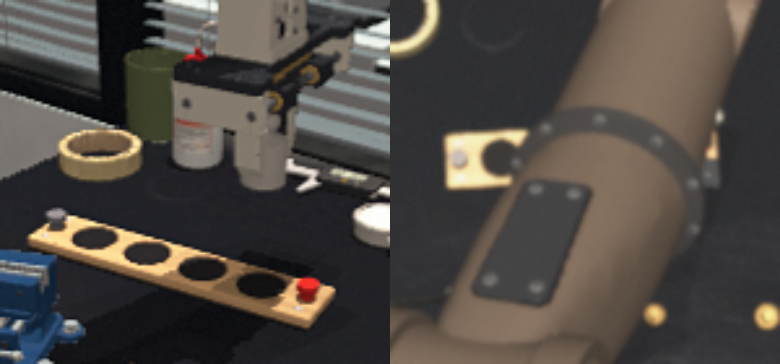

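The weight hangs upright above the red-stud seat, at (265,160) in the crop with the seat at (263,285). Lowering and releasing.

```bash
python3 -m jog '{"dp":[[0.001,0.001,0.03],[0.001,0.001,0.06],[0.001,0.001,0.08],[0.001,0.001,0.09],[0.001,0.001,0.097],[0.001,0.001,0.103],[0.001,0.001,0.104],[0.001,0.001,0.104]],"yaw":[0,0,0,0,0,0,0,0]}' && python3 -m jog '{"dp":[[0,0,0],[0,0,0],[0,0,0],[0,0,0]],"yaw":[0,0,0,0]}' -0.3 30 && python3 -m jog '{"dp":[[0,0,-0.02],[0,0,-0.05],[0,0,-0.1],[0,0,-0.13],[0,0,-0.13]],"yaw":[0,0,0,0,0]}'; python3 go.py 463 264.5 150 20
```

```text
time: 6.05
eef_pos: [620.3, -54.6, 35.6]
ee_rot: [0.997, 0.076, -0.001, -0.0]
wrist_force: [0.2, -0.6, -4.8]
opening: 37.6
time: 6.55
eef_pos: [620.5, -54.6, 35.8]
ee_rot: [0.997, 0.076, -0.001, -0.0]
wrist_force: [-0.1, 0.4, 0.0]
opening: 59.3
time: 7.18
eef_pos: [622.5, -55.1, 170.0]
ee_rot: [0.997, 0.076, 0.002, -0.0]
wrist_force: [0.1, 0.7, -0.5]
opening: 59.7
t 7.17 pos [622.5 -55.1 170. ] ang 8.7 open 59.7 F [ 0.1  0.7 -0.5]
dp [-0.109 -0.34   0.019] yaw -11.3
```

```bash
python3 -m jog '{"dp":[[-0.018,-0.055,0.003],[-0.036,-0.11,0.006],[-0.054,-0.165,0.009],[-0.072,-0.22,0.012],[-0.09,-0.28,0.015],[-0.109,-0.34,0.019],[-0.109,-0.34,0.019],[-0.109,-0.34,0.019],[-0.109,-0.34,0.019]],"yaw":[0,0,2,4,6,9,9,9,9]}' -0.09 30; python3 go.py 463 264.5 12 0
python3 - <<'E'
from cell import arm
import cv2,pickle,numpy as np
from h import *
p,d=arm.get_image('top');c=arm.get_calibration('top')
W=cloud(c,cv2.medianBlur(d,3)).reshape(-1,3)
s=(np.hypot(W[:,0]-620,W[:,1]+55)<30)&(W[:,2]>40)&(W[:,2]<83)
print(s.sum(),np.median(W[s],0),W[s].min(0),W[s].max(0))
E
```

```text
time: 8.3
eef_pos: [464.1, 262.7, 150.5]
ee_rot: [1.0, -0.004, 0.002, 0.0]
wrist_force: [0.3, -0.8, -0.1]
opening: 50.4
t 8.30 pos [464.1 262.7 150.5] ang -0.4 open 50.4 F [ 0.3 -0.8 -0.1]
dp [-0.002 -0.002  0.139] yaw -0.4
153 [613.8302952  -51.28867408  56.10953581] [599.95913677 -71.8290987   40.3038515 ] [637.92073921 -34.66898106  77.65465443]
```

```bash
python3 -m jog '{"dp":[[-0.002,-0.002,0.03],[-0.002,-0.002,0.06],[-0.002,-0.002,0.09],[-0.002,-0.002,0.11],[-0.002,-0.002,0.125],[-0.002,-0.002,0.138],[-0.002,-0.002,0.138]],"yaw":[0,0,0,0,0,0,0]}' && python3 -m jog '{"dp":[[0,0,0],[0,0,0],[0,0,0],[0,0,0],[0,0,0],[0,0,0]],"yaw":[0,0,0,0,0,0]}' 1 30 && python3 -m jog '{"dp":[[0,0,-0.02],[0,0,-0.05],[0,0,-0.09],[0,0,-0.13],[0,0,-0.13]],"yaw":[0,0,0,0,0]}'; python3 go.py 611.5 4.5 145 8.7
```

```text
time: 9.22
eef_pos: [462.7, 264.3, 11.9]
ee_rot: [1.0, -0.004, 0.002, 0.0]
wrist_force: [0.7, -0.5, 0.5]
opening: 49.7
time: 9.98
eef_pos: [463.2, 264.6, 12.5]
ee_rot: [1.0, -0.004, 0.003, -0.0]
wrist_force: [0.5, 0.2, 6.8]
opening: 29.3
time: 10.6
eef_pos: [463.8, 265.4, 145.0]
ee_rot: [1.0, -0.004, 0.004, -0.002]
wrist_force: [-0.3, 0.5, -3.0]
opening: 29.1
t 10.60 pos [463.8 265.4 145. ] ang -0.5 open 29.1 F [-0.3  0.5 -3. ]
dp [0.15 0.26 0.  ] yaw -9.2
```

```bash
python3 -m jog '{"dp":[[0.03,0.052,0],[0.06,0.104,0],[0.09,0.156,0],[0.12,0.208,0],[0.14,0.24,0],[0.15,0.26,0],[0.15,0.26,0],[0.15,0.26,0]],"yaw":[-2,-4,-6,-8,-9.2,-9.2,-9.2,-9.2]}';python3 go.py 611.5 4.5 27 8.7
```

```text
time: 11.6
eef_pos: [610.7, 5.4, 144.3]
ee_rot: [0.997, 0.077, 0.003, -0.002]
wrist_force: [-0.4, 0.2, -2.0]
opening: 29.5
t 11.60 pos [610.7   5.4 144.3] ang 8.8 open 29.5 F [-0.4  0.2 -2. ]
dp [-0.     0.001  0.117] yaw 0.1
```

```bash
python3 -m jog '{"dp":[[0,0.001,0.03],[0,0.001,0.06],[0,0.001,0.09],[0,0.001,0.105],[0,0.001,0.112],[0,0.001,0.117],[0,0.001,0.117],[0,0.001,0.117]],"yaw":[0,0,0,0,0,0,0,0]}' && python3 -m jog '{"dp":[[0,0,0],[0,0,0],[0,0,0],[0,0,0]],"yaw":[0,0,0,0]}' -0.09 30 && python3 -m jog '{"dp":[[0,0,-0.02],[0,0,-0.05],[0,0,-0.1],[0,0,-0.13],[0,0,-0.13]],"yaw":[0,0,0,0,0]}'; python3 go.py 441 -181.5 150 0
```

```text
time: 12.6
eef_pos: [612.1, 4.9, 28.0]
ee_rot: [0.997, 0.077, 0.004, -0.002]
wrist_force: [0.1, -0.1, -1.5]
opening: 28.8
time: 13.1
eef_pos: [612.2, 4.8, 28.0]
ee_rot: [0.997, 0.077, 0.004, -0.002]
wrist_force: [-0.8, -0.0, -0.4]
opening: 50.0
time: 13.72
eef_pos: [612.7, 4.3, 160.6]
ee_rot: [0.997, 0.077, 0.006, -0.002]
wrist_force: [-0.6, 0.6, -0.6]
opening: 50.1
t 13.72 pos [612.7   4.3 160.6] ang 8.8 open 50.1 F [-0.6  0.6 -0.6]
dp [-0.198  0.157  0.008] yaw 8.8
```

```bash
python3 -m jog '{"dp":[[-0.04,0.031,0],[-0.08,0.062,0],[-0.12,0.093,0.004],[-0.16,0.125,0.006],[-0.185,0.147,0.008],[-0.198,0.157,0.008],[-0.198,0.157,0.008],[-0.198,0.157,0.008]],"yaw":[2,4,6,8.8,8.8,8.8,8.8,8.8]}' 0.04 25; python3 go.py 441 -181.5 10 0
python3 - <<'E'
from cell import arm
import cv2,numpy as np
p,_=arm.get_image('scene');q,_=arm.get_image('top')
cv2.imwrite('pics/g3.png',np.hstack([cv2.resize(p[150:310,200:350],None,fx=2.4,fy=2.4),cv2.resize(q[140:300,170:350],None,fx=2.4,fy=2.4)]))
E
```

```text
time: 14.72
eef_pos: [442.3, -179.9, 149.5]
ee_rot: [1.0, 0.001, 0.006, -0.002]
wrist_force: [0.1, 0.9, -0.2]
opening: 43.8
t 14.72 pos [ 442.3 -179.9  149.5] ang 0.1 open 43.8 F [ 0.1  0.9 -0.2]
dp [-0.003  0.002  0.139] yaw 0.1
```

View pics/g3.png

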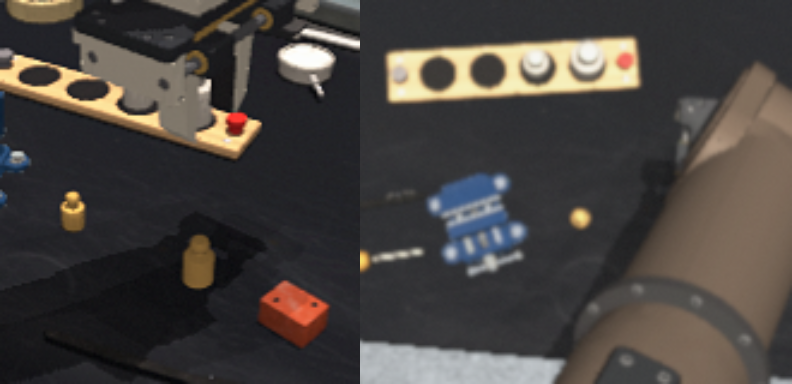

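The two silver weights stand in the seats by the red stud (top crop: (587,60) and (537,65)). The 100 is untouched and the fingers are above it. Continuing.

```bash
python3 -m jog '{"dp":[[-0.002,0.002,0.03],[-0.002,0.002,0.06],[-0.002,0.002,0.09],[-0.002,0.002,0.11],[-0.002,0.002,0.125],[-0.002,0.002,0.139],[-0.002,0.002,0.139]],"yaw":[0,0,0,0,0,0,0]}' && python3 -m jog '{"dp":[[0,0,0],[0,0,0],[0,0,0],[0,0,0],[0,0,0],[0,0,0]],"yaw":[0,0,0,0,0,0]}' 1 25 && python3 -m jog '{"dp":[[0,0,-0.02],[0,0,-0.05],[0,0,-0.09],[0,0,-0.13],[0,0,-0.13]],"yaw":[0,0,0,0,0]}'; python3 go.py 602.5 64 145 8.7
```

```text
time: 15.7
eef_pos: [441.9, -181.1, 9.9]
ee_rot: [1.0, 0.001, 0.006, -0.003]
wrist_force: [0.3, 0.2, 0.1]
opening: 44.0
time: 16.45
eef_pos: [442.3, -181.2, 10.4]
ee_rot: [1.0, 0.001, 0.006, -0.002]
wrist_force: [-0.6, 1.2, 5.9]
opening: 22.6
time: 17.08
eef_pos: [442.1, -182.4, 142.7]
ee_rot: [1.0, 0.001, 0.009, -0.002]
wrist_force: [-0.0, -0.8, -0.7]
opening: 22.6
t 17.07 pos [ 442.1 -182.4  142.7] ang 0.1 open 22.6 F [-0.  -0.8 -0.7]
dp [ 0.161 -0.246  0.002] yaw -8.6
```

```bash
python3 -m jog '{"dp":[[0.032,-0.05,0],[0.064,-0.1,0],[0.096,-0.15,0],[0.128,-0.2,0],[0.15,-0.23,0],[0.161,-0.246,0],[0.161,-0.246,0],[0.161,-0.246,0]],"yaw":[-2,-4,-6,-8.6,-8.6,-8.6,-8.6,-8.6]}';python3 go.py 602.5 64 25 8.7
```

```text
time: 18.08
eef_pos: [601.5, 61.7, 146.3]
ee_rot: [0.997, 0.075, 0.008, -0.001]
wrist_force: [-0.3, -0.9, -0.1]
opening: 22.5
t 18.07 pos [601.5  61.7 146.3] ang 8.6 open 22.5 F [-0.3 -0.9 -0.1]
dp [-0.001 -0.002  0.121] yaw -0.1
```

```bash
python3 -m jog '{"dp":[[0,-0.002,0.03],[0,-0.002,0.06],[0,-0.002,0.09],[0,-0.002,0.11],[0,-0.002,0.116],[0,-0.002,0.121],[0,-0.002,0.121],[0,-0.002,0.121]],"yaw":[0,0,0,0,0,0,0,0]}' && python3 -m jog '{"dp":[[0,0,0],[0,0,0],[0,0,0],[0,0,0]],"yaw":[0,0,0,0]}' 0.04 25 && python3 -m jog '{"dp":[[0,0,-0.02],[0,0,-0.05],[0,0,-0.1],[0,0,-0.13],[0,0,-0.13]],"yaw":[0,0,0,0,0]}'; python3 go.py 434 -60.5 150 -5
```

```text
time: 19.08
eef_pos: [603.7, 64.1, 26.0]
ee_rot: [0.997, 0.075, 0.009, -0.001]
wrist_force: [0.2, 0.3, -0.7]
opening: 22.4
time: 19.58
eef_pos: [603.7, 64.1, 26.0]
ee_rot: [0.997, 0.075, 0.009, -0.001]
wrist_force: [-0.8, -0.0, 0.7]
opening: 43.7
time: 20.2
eef_pos: [602.9, 63.7, 158.6]
ee_rot: [0.997, 0.075, 0.011, -0.001]
wrist_force: [-0.2, 0.5, -0.5]
opening: 43.9
t 20.20 pos [602.9  63.7 158.6] ang 8.6 open 43.9 F [-0.2  0.5 -0.5]
dp [-0.186  0.098  0.004] yaw 13.6
```

```bash
python3 -m jog '{"dp":[[-0.04,0.02,0],[-0.08,0.04,0],[-0.12,0.06,0.002],[-0.16,0.085,0.004],[-0.186,0.098,0.004],[-0.186,0.098,0.004],[-0.186,0.098,0.004]],"yaw":[3,6,9,13.6,13.6,13.6,13.6]}' 0.1 25; python3 go.py 434 -60.5 10 -5
```

```text
time: 21.08
eef_pos: [434.3, -60.5, 150.0]
ee_rot: [0.999, -0.043, 0.011, -0.003]
wrist_force: [0.4, 0.8, 0.1]
opening: 41.4
t 21.07 pos [434.3 -60.5 150. ] ang -5.0 open 41.4 F [0.4 0.8 0.1]
dp [-0.003  0.001  0.14 ] yaw 0.0
```

```bash
python3 -m jog '{"dp":[[-0.001,0.001,0.03],[-0.002,0.001,0.06],[-0.002,0.001,0.09],[-0.003,0.001,0.11],[-0.003,0.001,0.125],[-0.003,0.001,0.14],[-0.003,0.001,0.14]],"yaw":[0,0,0,0,0,0,0]}' && python3 -m jog '{"dp":[[0,0,0],[0,0,0],[0,0,0],[0,0,0],[0,0,0],[0,0,0]],"yaw":[0,0,0,0,0,0]}' 1 25 && python3 -m jog '{"dp":[[0,0,-0.02],[0,0,-0.05],[0,0,-0.09],[0,0,-0.13],[0,0,-0.13]],"yaw":[0,0,0,0,0]}'; python3 go.py 593.3 123 145 8.7
```

```text
time: 21.95
eef_pos: [435.2, -59.9, 9.1]
ee_rot: [0.999, -0.043, 0.011, -0.003]
wrist_force: [0.4, 0.2, -0.4]
opening: 41.2
time: 22.7
eef_pos: [435.9, -59.7, 8.9]
ee_rot: [0.999, -0.043, 0.011, -0.003]
wrist_force: [-1.2, -0.3, -0.4]
opening: 17.7
time: 23.32
eef_pos: [435.2, -60.2, 141.3]
ee_rot: [0.999, -0.042, 0.014, -0.003]
wrist_force: [0.5, -0.2, -1.3]
opening: 18.0
t 23.32 pos [435.2 -60.2 141.3] ang -4.9 open 18.0 F [ 0.5 -0.2 -1.3]
dp [ 0.142 -0.196  0.002] yaw -13.6
```

```bash
python3 -m jog '{"dp":[[0.03,-0.04,0],[0.06,-0.08,0],[0.09,-0.12,0],[0.12,-0.165,0],[0.142,-0.196,0],[0.142,-0.196,0],[0.142,-0.196,0],[0.142,-0.196,0]],"yaw":[-3,-6,-9,-13.6,-13.6,-13.6,-13.6,-13.6]}';python3 go.py 593.3 123 24 8.7
```

```text
time: 24.32
eef_pos: [592.5, 121.7, 146.3]
ee_rot: [0.997, 0.075, 0.014, -0.001]
wrist_force: [-0.2, -0.6, -0.6]
opening: 18.2
t 24.32 pos [592.5 121.7 146.3] ang 8.7 open 18.2 F [-0.2 -0.6 -0.6]
dp [-0.002 -0.001  0.122] yaw -0.0
```

```bash
python3 -m jog '{"dp":[[-0.001,-0.001,0.03],[-0.001,-0.001,0.06],[-0.002,-0.001,0.09],[-0.002,-0.001,0.11],[-0.002,-0.001,0.117],[-0.002,-0.001,0.122],[-0.002,-0.001,0.122],[-0.002,-0.001,0.122]],"yaw":[0,0,0,0,0,0,0,0]}' && python3 -m jog '{"dp":[[0,0,0],[0,0,0],[0,0,0],[0,0,0]],"yaw":[0,0,0,0]}' 0.1 25 && python3 -m jog '{"dp":[[0,0,-0.02],[0,0,-0.05],[0,0,-0.1],[0,0,-0.15],[0,0,-0.15]],"yaw":[0,0,0,0,0]}'; python3 go.py 350 450 230 50
```

```text
time: 25.32
eef_pos: [594.1, 123.1, 25.0]
ee_rot: [0.997, 0.075, 0.014, -0.002]
wrist_force: [0.5, 0.4, -0.8]
opening: 18.1
time: 25.82
eef_pos: [594.1, 123.1, 25.0]
ee_rot: [0.997, 0.075, 0.014, -0.002]
wrist_force: [-0.4, -0.8, 0.5]
opening: 41.1
time: 26.45
eef_pos: [592.3, 122.6, 179.1]
ee_rot: [0.997, 0.075, 0.018, -0.002]
wrist_force: [0.5, 0.2, 0.1]
opening: 41.7
t 26.45 pos [592.3 122.6 179.1] ang 8.6 open 41.7 F [0.5 0.2 0.1]
dp [-0.188 -0.36  -0.057] yaw -41.4
```

Backing off to clear the camera views, then checking.

```bash
python3 -m jog '{"dp":[[-0.02,-0.04,-0.02],[-0.05,-0.09,-0.04],[-0.08,-0.15,-0.057],[-0.11,-0.21,-0.057],[-0.14,-0.27,-0.057],[-0.17,-0.32,-0.057],[-0.188,-0.36,-0.057],[-0.188,-0.36,-0.057],[-0.188,-0.36,-0.057],[-0.188,-0.36,-0.057]],"yaw":[-4,-9,-14,-20,-26,-32,-41,-41,-41,-41]}'
python3 - <<'E'
from cell import arm
import cv2,numpy as np,pickle
from h import *
p,_=arm.get_image('scene');q,d=arm.get_image('top');c=arm.get_calibration('top')
cv2.imwrite('pics/f.png',np.hstack([cv2.resize(p[150:350,170:370],None,fx=2,fy=2),cv2.resize(q[95:295,160:360],None,fx=2,fy=2)]))
p0,d0,_=pickle.load(open('top0.pkl','rb'))
W=cloud(c,cv2.medianBlur(d,3)).reshape(-1,3);W[d.ravel()==0]=0
S=np.array([[620.3,-54.8],[611.4,5],[602.7,63.9],[593.2,123]]);ex=np.array([.988,.15]);ey=np.array([-.15,.988])
for s,h,D in zip(S,(63,48,39,31),(39,30,24,19)):
    # knob/shoulder points; and whole-outline extents
    m=(np.hypot(*(W[:,:2]-s).T)<28)&(W[:,2]>14+.3*h)&(W[:,2]<14+h+5)
    L=(W[m,:2]-s);a,b=L@ex,L@ey
    print(D,m.sum(),'across mid %.1f span %.1f along mid %.1f span %.1f zmax %.1f'%((a.max()+a.min())/2,np.ptp(a),(b.max()+b.min())/2,np.ptp(b),np.percentile(W[m,2],97)))
# bystander change check
for n,(u0,u1,v0,v1) in {'block':(322,350,220,248),'gauge':(265,300,95,133),'brush':(280,350,255,280)}.items():
    print(n,np.abs(q[v0:v1,u0:u1].astype(int)-p0[v0:v1,u0:u1]).mean().round(1))
E
```

```text
time: 27.7
eef_pos: [351.6, 448.3, 229.7]
ee_rot: [0.908, 0.418, 0.017, 0.004]
wrist_force: [-0.5, -0.7, 0.3]
opening: 41.3
39 162 across mid -1.3 span 39.0 along mid 1.7 span 37.2 zmax 77.9
30 96 across mid -1.6 span 28.1 along mid 2.9 span 26.5 zmax 63.1
24 62 across mid -0.3 span 22.4 along mid 0.2 span 20.5 zmax 53.1
19 40 across mid 0.0 span 18.2 along mid -0.9 span 17.4 zmax 45.0
block 1.0
gauge 0.9
brush 1.1
```

View pics/f.png

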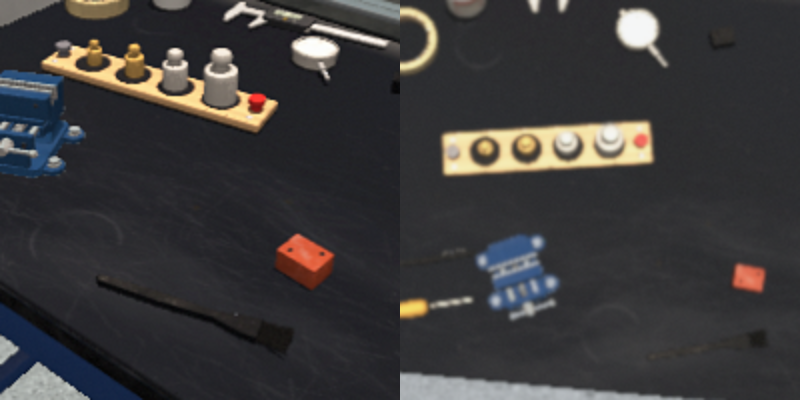

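All four stand upright in order from the red stud, at (220,80), (175,70), (135,62) and (95,54) in the scene crop, each inside its seat. The block, gauge and brush have not moved.

```bash
python3 -c "
from cell import arm
print(arm.job_done())"
```

```text
the job is handed in; nothing more can be done
None
```

The four weights are back on the rail in order from the red stud (500, 200, 100, 50). I handed the job in at about 28 s of the 104 s; the hand-in reports no verdict.

- **Placement:** in the last pictures each weight stands upright inside its black seat. The measured offsets from the seat centres are within about 2 mm across the rail and 3 mm along it (limit 12 mm). Their tops are at 78, 63, 53 and 45 mm, which matches weights standing on the 14 mm rail.
- **Bystanders:** the orange block, dial gauge and brush look unchanged between the first and last top pictures.
- **Arm:** it is clear of everything, with the wrist force near zero.
- **Checks:** none failed. While the 500 was in place and the others were still out, its median depth point sat about 6 mm off the seat centre. I took that as bias towards the camera, because its outline was centred to about 2 mm. By the end the tool had also built up a tilt of about 0.03 rad, but the weights stood upright once released.

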